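# Load the tipping tray and key in the read

## Task

Set the aluminium tube carrier gently on the tray, on the reader's side of its pivot, so that its weight tips the tray down toward the reader, and let go of it. Then start the read on the control box: press the round key home and let it up, then the square key and let it up, then press the bar key home and hold it down for a good second before letting go. Press softly, the keys crack if forced (keep under 15 N), and leave the bottle, the beaker and the red box where they are.

Things in the scene. Friction and masses are not known exactly. Their poses are not given: they have to be found in the camera images.
- carrier_grip (a point): point in the grip plate of the tube carrier, 50 mm above the carrier's underside, on its vertical centre line. The plate is 12 mm thick (x), 40 mm wide (y) and rises from 28 to 68 mm above the underside: grip it across its thickness (fingers closing along x). Axes are the carrier's own, z up; it is the same either way round
- carrier: the tube carrier: loose aluminium block 56 (x) x 70 (y) x 28 mm high, 0.2 to 0.36 kg, with an upright grip plate in the middle of its top; starts standing on the bench. Origin at the centre of its underside, same axes as carrier_grip
- loader: fixed tipping loader: base plate 220 x 120 mm with the pivoting tray between two cheeks and, at its +x end, a white reader box, its near face 90 mm from the origin, 120 mm wide, 70 mm high. Origin on the bench under the tray's pivot; +x points from the pivot to the reader, z up
- seat (a point): fixed point of the loader, 38 mm from the pivot toward the reader, at the height of the level tray's floor (56 mm above the bench): where the centre of the carrier's underside goes, with the carrier's x axis along the loader's x (either way round)
- tray_pivot (a point): point on the floor of the aluminium tray over its pivot, turning with it; x along the tray toward the reader, z out of the floor, pivot axis along y. Floor from 62 mm before the pivot to 74 mm past it, 88 mm wide inside; side lips 8 mm high, end lip 12 mm high at the reader end
- tray (a joint): tilt of the tray, rad: 0 level (a light spring of 0.04 to 0.06 N m holds it there), 0.22 fully tipped, reader end down. The carrier tips it by its own weight when its centre stands about 25 mm or more past the pivot
- console: fixed control box, black with a grey top, 130 (x) x 240 (y) mm, top 46 mm above the bench. Origin on the bench under its centre, z up. Three key modules sit on it in a row along its y, 70 mm apart; which key is in which place varies. Key centres lie on the line 15 mm to the -x side of the box's centre
- spot_round (a point): point on the round key's module face (50 mm above the bench), straight under the centre of its white round cap 30 mm in diameter; z up. The released cap's top stands 26 to 38 mm above this point: each key's height is set differently and is not reported, so feel for it
- key_round (a joint): how far the round key is pressed straight down, m: 0 released, 0.006 hard stop. Spring: starts to move at about 1.5 to 2 N, home (past 4.5 mm) at about 4.5 N, on the stop at about 5.5 N; springs back when let go
- pin_round (a joint): drag pointer of the round key, a steel pin 8 mm across, 41 mm from the key's centre toward the console's +x, its top 8 mm below the released cap's top: the key pushes it down and it stays at the deepest stroke. m: 0 start, above 0.004 means that the key has been pressed home. Not to be pushed directly
- spot_square (a point): point on the square key's module face (50 mm above the bench), straight under the centre of its white square cap 28 x 28 mm; z up. The released cap's top stands 26 to 38 mm above this point: each key's height is set differently and is not reported, so feel for it
- key_square (a joint): how far the square key is pressed straight down, m: 0 released, 0.006 hard stop. Spring: starts to move at about 1.5 to 2 N, home (past 4.5 mm) at about 4.5 N, on the stop at about 5.5 N; springs back when let go
- pin_square (a joint): drag pointer of the square key, a steel pin 8 mm across, 41 mm from the key's centre toward the console's +x, its top 8 mm below the released cap's top: the key pushes it down and it stays at the deepest stroke. m: 0 start, above 0.004 means that the key has been pressed home. Not to be pushed directly
- spot_bar (a point): point on the bar key's module face (50 mm above the bench), straight under the centre of its white bar-shaped cap, 18 mm (module x) by 44 mm (module y); z up. The released cap's top stands 26 to 38 mm above this point: each key's height is set differently and is not reported, so feel for it
- key_bar (a joint): how far the bar key is pressed straight down, m: 0 released, 0.006 hard stop. Spring: starts to move at about 1.5 to 2 N, home (past 4.5 mm) at about 4.5 N, on the stop at about 5.5 N; springs back when let go
- pin_bar (a joint): drag pointer of the bar key, a steel pin 8 mm across, 41 mm from the key's centre toward the console's +x, its top 8 mm below the released cap's top: the key pushes it down and it stays at the deepest stroke. m: 0 start, above 0.004 means that the key has been pressed home. Not to be pushed directly
- reagent: bystander, to be left alone: amber bottle 52 mm in diameter, 110 mm high; origin at the centre of its underside
- beaker: bystander, to be left alone: glass beaker 60 mm across, 75 mm high; origin at the centre of its underside
- tipbox: bystander, to be left alone: red closed box 60 x 90 x 45 mm high; origin at the centre of its underside
Not all that is in view belongs to the job. What is shaped like the carrier but blue is not meant.

How it is judged (in metres and radians):
On the way, in this order (a step that is already met when the one before it is completed fails the run):
1. the carrier stands alone on the tray and has tipped it to the reader, no key pressed yet (value of joint tray above 0.18 rad and x of carrier_grip in the frame of tray_pivot between 0.012 and 0.06 m and y of carrier_grip in the frame of tray_pivot between -0.02 and 0.02 m and z of carrier_grip in the frame of tray_pivot between 0.044 and 0.056 m and angle between the z axis of carrier_grip and the z axis of tray_pivot, either way round below 0.12 rad and contact force between each of the arm, the fingers and carrier below 0.5 N and contact force between each of the arm, the fingers and tray below 0.5 N and value of joint each of pin_round, pin_square, pin_bar below 0.002 m), for 0.3 s.
2. the round key is pressed home, first of the three (value of joint pin_round above 0.004 m and value of joint each of pin_square, pin_bar below 0.002 m), for 0.02 s.
3. the square key is pressed home with the round key let go, the bar key not yet used (value of joint each of pin_round, pin_square above 0.004 m and value of joint pin_bar below 0.002 m and value of joint key_round below 0.0015 m), for 0.02 s.
4. the bar key is held home for a second (0.8 s counts), the other two let go (value of joint key_bar above 0.0045 m and value of joint pin_bar above 0.004 m and value of joint each of key_round, key_square below 0.0015 m), for 0.8 s.
At the end, for the whole second after the job is handed in: Carrier released, at rest, flat (0.12 rad) on the tray floor, centre 12 to 60 mm past the pivot and within 20 mm of the tray's middle line; tray tipped over 0.18 rad; all three drag pointers down over 4 mm; all three keys let up (under 1.5 mm) (value of joint tray above 0.18 rad and x of carrier_grip in the frame of tray_pivot between 0.012 and 0.06 m and y of carrier_grip in the frame of tray_pivot between -0.02 and 0.02 m and z of carrier_grip in the frame of tray_pivot between 0.044 and 0.056 m and angle between the z axis of carrier_grip and the z axis of tray_pivot, either way round below 0.12 rad and contact force between each of the arm, the fingers and carrier below 0.5 N and contact force between each of the arm, the fingers and tray below 0.5 N and linear speed of carrier below 0.02 m/s and value of joint each of pin_round, pin_square, pin_bar above 0.004 m and value of joint each of key_round, key_square, key_bar below 0.0015 m); the robot touches nothing.
It fails at once if a key is forced (over 20 N) (contact force between any of the arm, the fingers and key_round above 20 N or contact force between any of the arm, the fingers and key_square above 20 N or contact force between any of the arm, the fingers and key_bar above 20 N).
It fails at once if the carrier is dropped or rammed on the tray (over 40 N) (contact force between carrier and tray above 40 N).
It fails at once if the carrier is tipped over (angle between carrier's own z axis and vertical above 0.7 rad).
It fails at once if the bottle, beaker or red box is moved by more than 30 mm (distance of any of reagent, beaker, tipbox from where it was at the start of the episode above 0.03 m).
It also fails if it takes over 67 s, if anything falls off the work surface, if the arm or the gripper's body presses on something with over 40 N, if the wrist force passes 120 N, or if a joint passes its speed limit or range.

## Robot

A 6-joint arm with a two-finger parallel gripper is mounted at the origin on the work surface. World frame = base frame: x ahead of the robot, y to its left, z up, the work surface at z = 0. Lengths are in mm, angles in rad, forces in N, time in s.
With the tool pointing down it reaches from about 325 to 750 mm from the base axis. Payload 7.6 kg.
Tool frame: the origin (TCP) lies midway between the tips of the shut fingers; the grasp point (between the pads) lies 19 mm behind it; z points along the fingers, y is the direction in which the jaws open and shut (so a half turn about z gives the same grasp; the last joint's range is limited). The gripper opens to 85 mm and grips with 20 to 120 N. Pads are 22 mm wide; open, the fingers measure 114 mm over their backs; the gripper's body (76 mm by 85 mm) begins 54 mm behind the grasp point. The pads swing forward as they close: fully open they stand 13 mm farther back than shut.
Start: joints at [-1.328, 0.052, 1.401, -0, 1.689, -0.07], TCP at [161.58, -499.537, 231.323] pointing down, gripper open.
Joint ranges: [-2.9, 2.9], [-0.91, 2.17], [0.12, 2.37], [-1.06, 4.2], [0.26, 2.73], [-2.93, 2.93]. Speed limits (rad/s): [2.57, 2.57, 3.01, 3.14, 3.14, 3.14].

## Interface

Orientations are given as a unit quaternion [w, x, y, z].
In Python, from bench import get_obs, capture, camera_info, job_done gives the robot as it stands.
- The arm moves only by the tool drive_tool, never from a script. Its argument "commands" is one flat list of numbers, 7 for each row, row after row: the shift along the tool's x, y, z each as a share of 0.12 m, from -1 to 1, then the turn, a rotation vector about the tool's x, y, z each as a share of 60 degrees, from -1 to 1, then the finger opening in mm, from 0 to 85.4. In form: [tx, ty, tz, ax, ay, az, fingers, tx, ty, tz, ax, ay, az, fingers, ...]. A call has 1 to 5 rows; each row is the pose to reach, as a shift and turn from the pose measured when the call began, along the tool's axes at that moment; what a row does not reach only later rows make up. A row lasts 1/12 s, in which the tool goes at most 41.7 mm and 7.16 degrees, less where a joint would pass 70% of its speed; a pose out of reach is approached as far as the arm can. A call with a number of a shift or a turn outside -1 to 1 is refused whole. A call with a gripper value outside its range is refused whole. The fingers move at their own pace and stop on an object; "grip_force" is the grip in N (left out, the last holds). Time passes only in rows, so rows that repeat a pose let the fingers close. It gives the time, the measured TCP pose, the force and the opening at its end, in the units of the state.
- get_obs(): the state, without advancing time (a new reading comes with each control period).
- capture(name): name is "side" or "top" or "wrist"; returns (picture, depth): 384x512x3 uint8, red, green, blue; 384x512 float32, mm along the optical axis (not along the pixel's ray), 0 where there is no reading.
- camera_info(name): a dict with "K" (3x3 intrinsics, pixels), "R" (3x3) and "t" (3): a world point X has camera coordinates R X + t. Camera axes: x right, y down, z forward; pixel columns grow to the right and rows downward; lengths in mm; the calibration is good to about 2 mm. A picture is of the moment at which its call begins: read the wrist's pose just before it. camera_info takes no time and is no camera call; for the wrist camera it gives the pose at the moment of the call.
- job_done(): hands the job in, once; it reports no verdict.
The state is a dict: "clock": time; "joints": joint angles; "joint_velocities": joint speeds; "effort": joint torques, N m; "ee_pos": TCP position; "tool_rot": TCP orientation; "force": force on the tool from outside, world axes, zero at the start; "ft_torque": the same for the moment, N m; "gripper_width": opening from 0.0 (shut) to 1.0 (fully open).
Only numpy, scipy, OpenCV 4.12 (cv2) and the standard library are available. Lean on these libraries where they do the work, as an engineer would, in place of code of your own. Each camera call takes 0.05 s, during which the arm holds its last target. There are 200 camera calls.

## Working session

There is one attempt and no reset: what is moved stays moved. The work goes in short steps, Python scripts to look and compute and a tool call to move; the robot and the scene stay as the last step left them, time stands still between calls to the robot, and variables do not carry over. Pictures are saved under pics/ and viewed, about 8 in all and at most 12, crops included, and the job is handed in when it is done.

Besides the shell and the picture viewer there is one more tool, called after "Request:" as a command line: name --argument value ..., lists and objects as JSON in quotes. drive_tool: Moves the arm, as the interface text tells. Shift numbers are shares of 0.12 m and turn numbers shares of 60 degrees, none past 1 either way. Its arguments: {"type":"object","properties":{"commands":{"type":"array"},"grip_force":{"type":"number"}},"required":["commands"]}

```bash
ls; mkdir -p pics; python3 - <<'E'
from bench import *
import cv2,numpy as np
o=get_obs();print(o)
for n in("side","top"):
    p,d=capture(n);np.savez(f"{n}.npz",p=p,d=d,**camera_info(n))
    cv2.imwrite(f"pics/{n}0.png",p[:,:,::-1]);c=camera_info(n);print(n,c["K"].tolist(),c["R"].round(3).tolist(),c["t"].tolist(),(d>0).mean())
E
```

```text
pics
{'clock': 0.0, 'joints': array([-1.32830596e+00,  5.28661185e-02,  1.40172270e+00,  4.70949018e-06,
        1.68859731e+00, -7.02720517e-02]), 'joint_velocities': array([-1.18449060e-04,  7.61658873e-05, -9.05928440e-04, -1.33103810e-03,
        3.79457901e-04,  2.17489949e-04]), 'effort': array([ 5.07494988e-04, -3.81675124e+01, -3.60180652e+01,  1.94793962e-06,
        6.24398657e-03,  1.08829195e-05]), 'ee_pos': array([ 161.50161553, -499.22878377,  230.45808363]), 'tool_rot': array([-7.93990749e-04,  9.87797001e-01,  1.55744824e-01, -6.61920168e-05]), 'force': array([-0.58845567,  0.40899447, -0.04874687]), 'ft_torque': array([ 0.00979519,  0.02790147, -0.04072807]), 'gripper_width': 1.0039589691815345}
side [[492.6157540940746, 0.0, 256.04976152067593], [0.0, 492.6157540940746, 184.61380150524752], [0.0, 0.0, 1.0]] [[-0.97, -0.241, 0.02], [-0.176, 0.651, -0.738], [0.165, -0.72, -0.674]] [505.9434238943164, 121.07446637061048, 1041.2610516029108] 0.9962412516276041
top [[492.46685059322624, 0.0, 255.5906802075078], [0.0, 492.46685059322624, 191.2311728704047], [0.0, 0.0, 1.0]] [[0.013, -1.0, -0.018], [-0.986, -0.01, -0.168], [0.168, 0.02, -0.986]] [16.552667523529557, 525.3598273583265, 1079.0885892373215] 0.995819091796875
```

View pics/top0.png

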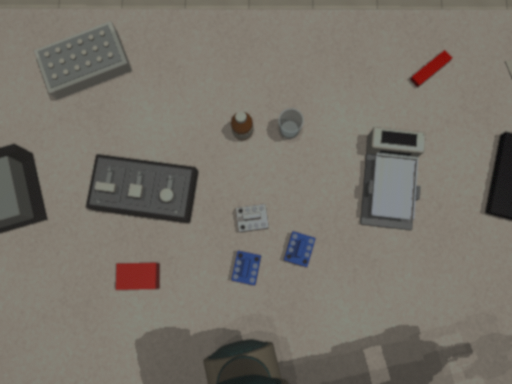

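View pics/side0.png

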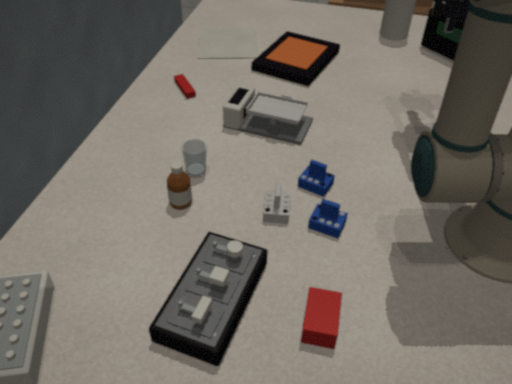

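The top view shows the console at about (142,188), with bar, square and round keys at (105,186), (136,190) and (166,195). The loader is at (393,180) with the reader box above it, the aluminium carrier at (252,218), and the bottle and beaker at (241,125) and (290,124).

```bash
cat > h.py <<'E'
import numpy as np,cv2
def load(n):
    z=np.load(n+".npz");return z
def ray(z,uv,h):
    "pixels -> world xy on plane z=h"
    K,R,t=z["K"],z["R"],z["t"];uv=np.atleast_2d(uv).astype(float)
    d=np.c_[uv,np.ones(len(uv))]@np.linalg.inv(K).T@R
    C=-R.T@t;s=(h-C[2])/d[:,2];return (C+s[:,None]*d)
def cloud(z):
    d=z["d"];v,u=np.indices(d.shape);K,R,t=z["K"],z["R"],z["t"]
    c=np.stack([(u-K[0,2])/K[0,0]*d,(v-K[1,2])/K[1,1]*d,d],-1);return (c-t)@R
E
python3 - <<'E'
from h import *
for n in("top","side"):
    z=load(n);P=cloud(z);p=z["p"].astype(int);g=p.mean(2)
    R=np.s_
    print(n,"bench z",np.median(P[...,2]))
    def rect(name,m,h):
        m=m.astype(np.uint8);k,l,s,c=cv2.connectedComponentsWithStats(m)
        i=1+s[1:,4].argmax();v,u=np.nonzero(l==i);w=ray(z,np.c_[u,v],h)[:,:2]
        r=cv2.minAreaRect(w.astype(np.float32));print(name,len(u),"rect c",np.round(r[0],1),np.round(r[1],1),round(r[2],1),"mean",w.mean(0).round(1),"z med",np.median(P[v,u,2]).round(1),"px",u.mean().round(),v.mean().round())
    X,Y,Z=P[...,0],P[...,1],P[...,2]
    def box(a,b,c,d):return (X>a)&(X<b)&(Y>c)&(Y<d)
    con=box(450,680,80,420)
    rect("console>30",con&(Z>30)&(Z<54),46)
    k=con&(Z>66)&(g>130)
    kk,l,s,c=cv2.connectedComponentsWithStats(k.astype(np.uint8))
    for i in range(1,kk):
        if s[i,4]>12:
            v,u=np.nonzero(l==i);print(" key",s[i],c[i].round(1),np.median(Z[v,u]).round(1),np.percentile(Z[v,u],[10,90]).round(1),P[v,u].mean(0).round(1))
    lo=box(430,760,-480,-200)
    rect("tray",lo&(Z>45)&(Z<66)&(g>110),60)
    rect("reader",lo&(Z>63),70)
    rect("base",lo&(Z>4),10)
    ca=box(430,560,-80,40)&(abs(p[...,2]-p[...,0])<40)
    rect("carrier",ca&(Z>18),28)
    rect("plate",ca&(Z>50),68)
    for nm,b in (("bottle",box(600,800,-20,80)),("beaker",box(600,800,-120,-20)),("tipbox",box(330,460,180,330))): rect(nm,b&(Z>20),40)
E
python3 -c "
import cv2
a=cv2.imread('pics/top0.png')
b=[cv2.resize(a[145:235,80:205],(500,360),interpolation=2),cv2.resize(a[115:240,350:430],(230,360),interpolation=2)]
cv2.imwrite('pics/c1.png',cv2.hconcat(b))"
```

```text
top bench z -0.9699459444005734
console>30 5064 rect c [530.9 285. ] [239.9 130. ] 82.9 mean [530.3 282.7] z med 45.6 px 142.0 188.0
 key [163 191   8   8  36] [167.4 194.8] 82.6 [79.9 85.6] [508.6 216.6  82.8]
tray 2252 rect c [ 535.3 -285.7] [ 86.3 134.6] 84.0 mean [ 534.5 -285.5] z med 54.8 px 393.0 187.0
reader 1044 rect c [ 641.2 -297.6] [119.   50.2] 83.8 mean [ 642.1 -298.3] z med 67.2 px 398.0 140.0
base 5354 rect c [ 567.1 -298.4] [139.  238.1] 84.2 mean [ 567.2 -295.1] z med 55.0 px 391.0 178.0
carrier 472 rect c [468.   19.9] [56.4 46.8] 8.3 mean [467.2  18.6] z med 27.8 px 257.0 217.0
plate 77 rect c [466.7  25.4] [13.2 27.9] 8.8 mean [466.7  25.5] z med 66.3 px 254.0 215.0
bottle 483 rect c [684.6  56.8] [65.9 47. ] 1.2 mean [683.6  57.3] z med 75.6 px 242.0 125.0
beaker 430 rect c [690.3 -56.9] [70.7 58.6] 0.3 mean [694.  -56.9] z med 59.8 px 291.0 121.0
tipbox 565 rect c [345.4 286.2] [28.8 91.1] 0.8 mean [345.3 285.7] z med 43.2 px 137.0 270.0
side bench z 0.5403665069762853
console>30 7185 rect c [529.8 294.4] [245.4 131.8] 82.8 mean [529.4 310.1] z med 46.8 px 209.0
[... 308 characters left out ...]
4.2] z med 56.1 px 278.0 108.0
reader 461 rect c [ 640.5 -288.6] [127.6  50.4] 83.4 mean [ 640.7 -289.2] z med 68.0 px 239.0 97.0
base 3499 rect c [ 571.9 -330.7] [215.6 258.4] 83.8 mean [ 570.8 -319.8] z med 54.2 px 267.0 114.0
carrier 190 rect c [457.5   3.8] [29.7 79.7] 23.4 mean [457.1   8.8] z med 28.9 px 284.0 196.0
plate 49 rect c [466.9  25.5] [10.8 25.6] 12.2 mean [467.1  25.8] z med 67.7 px 278.0 187.0
bottle 596 rect c [691.6  34.7] [ 52.7 143.1] 21.5 mean [690.1  32.8] z med 75.9 px 180.0 181.0
beaker 693 rect c [692.3 -67.4] [ 58.4 122.8] 18.2 mean [690.1 -67.8] z med 56.4 px 195.0 154.0
tipbox 722 rect c [345.3 284.3] [31.8 85.9] 0.9 mean [345.2 285. ] z med 45.3 px 315.0 308.0
```

View pics/c1.png

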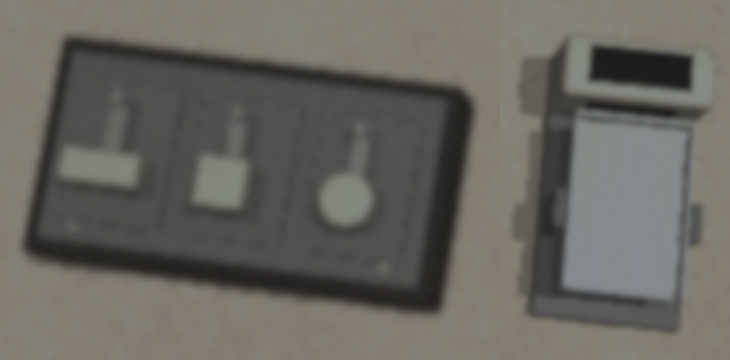

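```bash
cat > go.py <<'E'
import sys,numpy as np
from scipy.spatial.transform import Rotation as R
from bench import get_obs
# go.py x y z yawY : tool y heading in deg; prints the rows' shares
def go(x,y,z,yaw,pitch=None):
    o=get_obs();q=o["tool_rot"];T=R.from_quat(q[[1,2,3,0]])
    a=np.radians(yaw);Y=np.array([np.cos(a),np.sin(a),0]);Z=np.array([0,0,-1.]);X=np.cross(Y,Z)
    G=R.from_matrix(np.c_[X,Y,Z])
    d=T.inv().apply(np.array([x,y,z])-o["ee_pos"])/120;r=(T.inv()*G).as_rotvec()/np.radians(60)
    print("t",o["clock"].round(2) if hasattr(o["clock"],"round") else o["clock"],"pos",o["ee_pos"].round(1),"F",o["force"].round(2),"w",round(o["gripper_width"],3),"share",d.round(3),r.round(3))
if __name__=="__main__": go(*map(float,sys.argv[1:]))
E
python3 - <<'E'
from h import *
for n in("top","side"):
    z=load(n);P=cloud(z);p=z["p"].astype(int);X,Y,Z=P[...,0],P[...,1],P[...,2];g=p.mean(2)
    ca=(X>420)&(X<530)&(Y>-40)&(Y<90)&(p[...,2]-p[...,0]<40)
    for nm,lo,hi,h in(("body",20,34,28),("plate",52,80,68)):
        v,u=np.nonzero(ca&(Z>lo)&(Z<hi));w=ray(z,np.c_[u,v],h)[:,:2]
        print(n,nm,len(u),cv2.minAreaRect(w.astype(np.float32)),cv2.minAreaRect(P[v,u,:2].astype(np.float32)))
    con=(X>450)&(X<680)&(Y>80)&(Y<420)
    m=(con&(g>125)).astype(np.uint8);k,l,s,c=cv2.connectedComponentsWithStats(m)
    for i in range(1,k):
        if s[i,4]>25:print(n,s[i],[ray(z,c[i],h)[0,:2].round(1).tolist() for h in(80,84,88)])
E
python3 go.py 467 25 200 8.8
```

```text
top body 616 ((466.32537841796875, 31.25208282470703), (56.43760681152344, 69.76861572265625), 8.281357765197754) ((466.74310302734375, 31.35356903076172), (55.961238861083984, 69.97254180908203), 8.339485168457031)
top plate 107 ((465.86041259765625, 30.780311584472656), (13.238068580627441, 38.81931686401367), 8.816798210144043) ((466.9031066894531, 30.938011169433594), (12.103524208068848, 38.800533294677734), 8.007946014404297)
top [ 110  130  109   31 1555] [[628.5, 233.7], [627.4, 232.8], [626.3, 232.0]]
top [208 137  25  60 516] [[567.0, 93.8], [566.1, 93.4], [565.2, 93.1]]
top [209 141   7  12  40] [[619.3, 121.2], [618.3, 120.7], [617.2, 120.3]]
top [124 144   6  12  33] [[609.5, 313.2], [608.5, 312.1], [607.5, 310.9]]
top [205 157  10  11  36] [[583.7, 127.2], [582.8, 126.7], [581.9, 126.2]]
top [ 97 183  16   7  70] [[527.2, 358.1], [526.4, 356.8], [525.7, 355.4]]
top [130 186  10  10  85] [[518.9, 290.3], [518.2, 289.2], [517.5, 288.1]]
top [201 187   9  13  46] [[512.3, 134.4], [511.6, 133.9], [511.0, 133.4]]
top [161 190  11  10  83] [[510.2, 219.9], [509.6, 219.1], [50
[... 325 characters left out ...]
3964844, 76.04937744140625), 9.577692985534668)
side plate 102 ((465.313232421875, 39.301368713378906), (11.93317985534668, 53.566654205322266), 8.553828239440918) ((466.3929748535156, 32.23514175415039), (11.857866287231445, 44.38789749145508), 8.372970581054688)
side [ 109  211  171  165 7413] [[566.4, 312.9], [565.1, 315.7], [563.8, 318.4]]
side [227 241  15  11 134] [[510.8, 218.1], [509.9, 221.4], [508.9, 224.7]]
side [209 266  19  15 185] [[520.2, 285.8], [519.2, 288.7], [518.2, 291.6]]
side [192 296  19  23 220] [[527.7, 359.1], [526.6, 361.6], [525.5, 364.1]]
t 0.1 pos [ 161.5 -499.3  230.6] F [ 0.29 -0.27  0.74] w 1.005 share [ 3.767 -3.373  0.26 ] [-1.000e-03 -1.000e-03 -1.348e+00]
```

Request:
drive_tool --commands '[0.25,-0.22,0,0,0,-0.11,80,0.5,-0.44,0,0,0,-0.22,80,0.75,-0.67,0,0,0,-0.33,80,1,-0.9,0,0,0,-0.44,80,1,-0.9,0,0,0,-0.55,80]'

```text
clock: 0.52
ee_pos: [245.0, -355.2, 230.7]
tool_rot: [-0.001, 0.901, 0.435, 0.001]
force: [-0.0, -0.3, 0.1]
gripper_width: 0.936
```

```bash
python3 go.py 466.5 31 200 8.3
```

```text
t 0.5167 pos [ 245.  -355.2  230.7] F [-0.01 -0.3   0.1 ] w 0.936 share [ 3.667 -0.556  0.267] [ 0.    -0.003 -0.779]
```

Request:
drive_tool --commands '[0.33,0,0,0,0,-0.1,80,0.67,0,0,0,0,-0.2,80,1,0,0,0,0,-0.3,80,1,0,0,0,0,-0.4,80]'

```text
clock: 0.85
ee_pos: [322.8, -256.3, 231.0]
tool_rot: [-0.001, 0.787, 0.618, 0.002]
force: [0.3, -0.5, -0.5]
gripper_width: 0.937
```

```bash
python3 go.py 466.5 31 200 8.3
```

```text
t 0.85 pos [ 322.8 -256.3  231. ] F [ 0.26 -0.51 -0.52] w 0.937 share [2.609 0.594 0.272] [ 0.002 -0.005 -0.367]
```

Request:
drive_tool --commands '[0.33,0.1,0,0,0,-0.1,80,0.67,0.2,0,0,0,-0.2,80,1,0.3,0,0,0,-0.3,80,1,0.3,0,0,0,-0.37,80]'

```text
clock: 1.18
ee_pos: [388.1, -143.7, 231.4]
tool_rot: [-0.001, 0.649, 0.761, 0.003]
force: [0.6, -0.2, 0.4]
gripper_width: 0.937
```

```bash
python3 go.py 466.5 31 200 8.3
```

```text
t 1.1833 pos [ 388.1 -143.7  231.4] F [ 0.57 -0.23  0.42] w 0.937 share [1.333 0.874 0.273] [ 0.004 -0.006  0.013]
```

Request:
drive_tool --commands '[0.25,0.15,0,0,0,0,80,0.5,0.3,0,0,0,0,80,0.75,0.5,0.1,0,0,0.01,80,1,0.7,0.2,0,0,0.01,80,1,0.8,0.25,0,0,0.01,80]'

```text
clock: 1.6
ee_pos: [464.4, -5.0, 200.8]
tool_rot: [-0.002, 0.651, 0.759, 0.004]
force: [-0.0, -0.7, -0.0]
gripper_width: 0.933
```

```bash
python3 go.py 466.5 31 200 8.3
```

```text
t 1.6 pos [464.4  -5.  200.8] F [-0.   -0.68 -0.01] w 0.933 share [0.294 0.064 0.009] [ 0.002 -0.008  0.008]
```

Request:
drive_tool --commands '[0.3,0.06,0,0,0,0,80,0.3,0.06,0,0,-0.01,0.01,80,0.3,0.06,0,0,-0.01,0.01,80]'

```text
clock: 1.85
ee_pos: [465.7, 33.0, 200.5]
tool_rot: [0.001, 0.654, 0.757, -0.0]
force: [0.1, -0.0, 0.3]
gripper_width: 0.94
```

```bash
python3 - <<'E'
from bench import *
import cv2,numpy as np
from h import *
c=camera_info("wrist");p,d=capture("wrist");np.savez("wrist.npz",p=p,d=d,**c);cv2.imwrite("pics/w1.png",p[:,:,::-1])
z=load("wrist");P=cloud(z);X,Y,Z=P[...,0],P[...,1],P[...,2];p=p.astype(int)
m=(d>0)&(X>420)&(X<520)&(Y>-20)&(Y<80)&(p[...,2]-p[...,0]<30)
for lo,hi in((20,34),(60,75)):
    v,u=np.nonzero(m&(Z>lo)&(Z<hi))
    if len(u)>5:print(lo,len(u),cv2.minAreaRect(P[v,u,:2].astype(np.float32)),np.median(Z[v,u]))
E
python3 go.py 466.5 31 200 8.3
```

```text
20 2515 ((468.5555725097656, 32.814064025878906), (56.07233428955078, 69.00526428222656), 8.441962242126465) 29.235646174936722
60 507 ((468.5986633300781, 32.46630859375), (11.976016998291016, 39.644813537597656), 8.502654075622559) 68.80774852448492
t 1.9 pos [465.8  32.  200.8] F [ 0.15 -0.07  0.08] w 0.93 share [-0.009  0.005  0.007] [ 0.001  0.002 -0.   ]
```

View pics/w1.png

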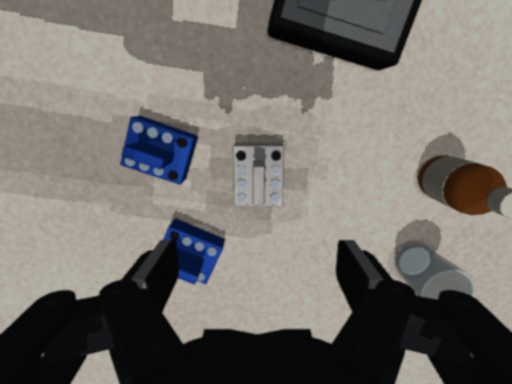

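Wrist view: the aluminium carrier is at (258,176), straight between the fingers' plane. The blue decoys are at (158,150) and (195,250), clear of narrowed fingers. Descending.

Request:
drive_tool --commands '[0,0.01,0.3,0,0,0,45,0,0.014,0.6,0,0,0,45,0,0.014,0.8,0,0,0,45,0,0.014,0.9,0,0,0,45,0,0.014,0.9,0,0,0,45]'

```text
clock: 2.32
ee_pos: [465.5, 30.8, 89.6]
tool_rot: [-0.001, 0.655, 0.756, -0.002]
force: [-0.3, -0.6, -0.5]
gripper_width: 0.526
```

```bash
python3 go.py 467.5 32 35 8.4
```

```text
t 2.3167 pos [465.5  30.8  89.6] F [-0.33 -0.6  -0.46] w 0.526 share [0.008 0.02  0.455] [-0.004  0.001 -0.003]
```

Request:
drive_tool --commands '[0.01,0.02,0.15,0,0,0,45,0.01,0.02,0.3,0,0,0,45,0.01,0.02,0.4,0,0,0,45,0.01,0.02,0.45,0,0,0,45,0.01,0.02,0.455,0,0,0,45]'

```text
clock: 2.73
ee_pos: [467.4, 31.6, 35.0]
tool_rot: [-0.001, 0.655, 0.756, -0.002]
force: [-0.1, 0.1, -0.1]
gripper_width: 0.527
```

Request:
drive_tool --commands '[0,0,0,0,0,0,30,0,0,0,0,0,0,20,0,0,0,0,0,0,5,0,0,0,0,0,0,5,0,0,0,0,0,0,5]' --grip_force 40

```text
clock: 3.15
ee_pos: [468.2, 31.4, 36.2]
tool_rot: [-0.0, 0.655, 0.755, -0.002]
force: [-1.5, -2.2, 6.1]
gripper_width: 0.131
```

Request:
drive_tool --commands '[0,0,0,0,0,0,5,0,0,0,0,0,0,5]'

```text
clock: 3.32
ee_pos: [468.1, 31.5, 36.2]
tool_rot: [-0.0, 0.655, 0.756, -0.002]
force: [-2.1, -1.3, 3.7]
gripper_width: 0.136
```

Request:
drive_tool --commands '[0,0,-0.1,0,0,0,5,0,0,-0.3,0,0,0,5,0,0,-0.55,0,0,0,5,0,0,-0.8,0,0,0,5,0,0,-1,0,0,0,5]'

```text
clock: 3.73
ee_pos: [468.4, 31.9, 158.0]
tool_rot: [-0.0, 0.655, 0.756, -0.002]
force: [1.2, -0.4, -2.5]
gripper_width: 0.13
```

```bash
python3 go.py 566 -289.3 160 -6.2
```

```text
t 3.7333 pos [468.4  31.9 158. ] F [ 1.24 -0.36 -2.47] w 0.13 share [-2.765  0.426 -0.012] [-0.002  0.002  0.239]
```

Request:
drive_tool --commands '[-0.2,0.03,0,0,0,0.03,5,-0.4,0.06,0,0,0,0.06,5,-0.6,0.09,0,0,0,0.09,5,-0.8,0.12,0,0,0,0.12,5,-1,0.15,0,0,0,0.12,5]'

```text
clock: 4.15
ee_pos: [503.1, -85.2, 157.5]
tool_rot: [-0.001, 0.702, 0.713, -0.002]
force: [-0.1, 0.4, -1.8]
gripper_width: 0.135
```

Request:
drive_tool --commands '[-0.2,0.03,0,0,0,0.03,5,-0.4,0.06,0,0,0,0.06,5,-0.6,0.09,0,0,0,0.09,5,-0.8,0.12,0,0,0,0.12,5,-0.95,0.15,0,0,0,0.12,5]'

```text
clock: 4.57
ee_pos: [522.4, -200.6, 156.7]
tool_rot: [-0.001, 0.746, 0.666, -0.002]
force: [0.3, 0.5, -2.4]
gripper_width: 0.135
```

```bash
python3 go.py 566 -289.3 160 -6.2
```

```text
t 4.5667 pos [ 522.4 -200.6  156.7] F [ 0.35  0.5  -2.35] w 0.135 share [-0.694  0.444 -0.029] [-0.005  0.002 -0.004]
```

Request:
drive_tool --commands '[-0.2,0.12,0,0,0,0,5,-0.4,0.25,0,0,0,0,5,-0.6,0.36,0,0,0,0,5,-0.69,0.444,0,0,0,0,5,-0.69,0.444,0,0,0,0,5]'

```text
clock: 4.98
ee_pos: [566.2, -291.1, 154.8]
tool_rot: [-0.002, 0.747, 0.665, -0.003]
force: [0.8, 0.6, -2.9]
gripper_width: 0.132
```

```bash
python3 - <<'E'
from bench import *
import cv2,numpy as np
from h import *
c=camera_info("wrist");p,d=capture("wrist");np.savez("wrist.npz",p=p,d=d,**c);cv2.imwrite("pics/w2.png",p[:,:,::-1])
z=load("wrist");P=cloud(z);X,Y,Z=P[...,0],P[...,1],P[...,2];p=p.astype(int)
m=(d>0)&(X>420)&(X<720)&(Y>-400)&(Y<-180)
for lo,hi in((51,62),(64,78),(108,135)):
    v,u=np.nonzero(m&(Z>lo)&(Z<hi))
    if len(u)>5:print(lo,len(u),cv2.minAreaRect(P[v,u,:2].astype(np.float32)),np.median(Z[v,u]))
E
python3 go.py 566 -289.3 160 -6.2
```

```text
51 9281 ((554.2655029296875, -288.80902099609375), (115.06773376464844, 172.75938415527344), 85.27240753173828) 57.02504159991575
64 9286 ((569.5239868164062, -290.9674377441406), (118.90629577636719, 200.82130432128906), 84.2275161743164) 69.37280399571435
108 386 ((570.9044189453125, -255.65554809570312), (0.9798488616943359, 54.634342193603516), 83.62678527832031) 128.9780436882042
t 5.0333 pos [ 565.8 -289.6  154.9] F [-0.68  0.44 -1.91] w 0.137 share [ 0.003  0.001 -0.042] [-0.007  0.001 -0.006]
```

View pics/w2.png

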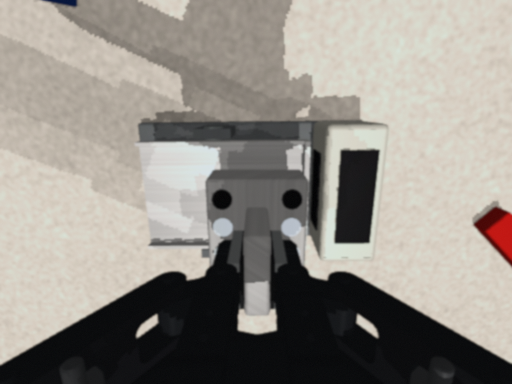

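Wrist view: the gripped carrier is at (258,215), over the reader end of the tray at (180,195). There is a gap to the reader box at (350,190). Lowering now.

Request:
drive_tool --commands '[0,0.01,0.1,0,0,0,5,0,0.01,0.25,0,0,0,5,0,0.01,0.38,0,0,0,5,0,0.01,0.46,0,0,0,5,0,0.01,0.475,0,0,0,5]'

```text
clock: 5.45
ee_pos: [565.2, -288.2, 94.4]
tool_rot: [-0.005, 0.746, 0.666, -0.003]
force: [0.0, 1.1, -3.0]
gripper_width: 0.134
```

```bash
python3 go.py 567 -289.3 93 -6.2
```

```text
t 5.45 pos [ 565.2 -288.2   94.4] F [ 0.04  1.1  -2.99] w 0.134 share [-0.008  0.016  0.012] [-0.011 -0.001 -0.005]
```

Request:
drive_tool --commands '[-0.008,0.016,0.004,-0.01,0,-0.005,5,-0.008,0.016,0.008,-0.01,0,-0.005,5,-0.008,0.016,0.008,-0.01,0,-0.005,5]'

```text
clock: 5.7
ee_pos: [567.2, -289.3, 94.2]
tool_rot: [-0.0, 0.744, 0.668, 0.0]
force: [0.6, -0.2, -3.1]
gripper_width: 0.137
```

Request:
drive_tool --commands '[0,0,0.005,0,0,0,5,0,0,0.01,0,0,0,5,0,0,0.01,0,0,0,5]'

```text
clock: 5.95
ee_pos: [567.4, -289.5, 93.5]
tool_rot: [-0.0, 0.744, 0.668, 0.0]
force: [-0.6, -0.3, -3.3]
gripper_width: 0.132
```

```bash
python3 go.py 567 -289.3 92 -6.2
```

```text
t 5.95 pos [ 567.4 -289.5   93.5] F [-0.63 -0.32 -3.26] w 0.132 share [ 0.001 -0.004  0.013] [ 0.001 -0.001  0.   ]
```

Request:
drive_tool --commands '[0,0,0.006,0,0,0,5,0,0,0.012,0,0,0,5,0,0,0.012,0,0,0,5]'

```text
clock: 6.2
ee_pos: [567.6, -289.5, 92.2]
tool_rot: [0.0, 0.744, 0.668, 0.001]
force: [-0.2, 0.1, -1.8]
gripper_width: 0.133
```

Request:
drive_tool --commands '[0,0,0.005,0,0,0,5,0,0,0.01,0,0,0,5,0,0,0.01,0,0,0,5]'

```text
clock: 6.45
ee_pos: [567.7, -289.6, 91.5]
tool_rot: [0.0, 0.744, 0.668, 0.001]
force: [-1.2, 1.0, 1.7]
gripper_width: 0.132
```

Request:
drive_tool --commands '[0,0,0.005,0,0,0,5,0,0,0.01,0,0,0,5,0,0,0.01,0,0,0,5]'

```text
clock: 6.7
ee_pos: [567.6, -289.6, 90.5]
tool_rot: [0.0, 0.744, 0.668, 0.001]
force: [-1.6, -0.0, 2.0]
gripper_width: 0.132
```

Contact at about z 92. Releasing.

Request:
drive_tool --commands '[0,0,0,0,0,0,20,0,0,0,0,0,0,40,0,0,0,0,0,0,60,0,0,0,0,0,0,65,0,0,0,0,0,0,65]'

```text
clock: 7.12
ee_pos: [567.6, -289.6, 90.4]
tool_rot: [0.0, 0.744, 0.668, 0.001]
force: [0.2, 0.0, -0.4]
gripper_width: 0.757
```

Request:
drive_tool --commands '[0,0,-0.1,0,0,0,65,0,0,-0.3,0,0,0,65,0,0,-0.6,0,0,0,65,0,0,-0.9,0,0,0,65,0,0,-1,0,0,0,65]'

```text
clock: 7.53
ee_pos: [568.9, -290.4, 218.5]
tool_rot: [0.005, 0.744, 0.668, 0.002]
force: [0.8, -0.4, 0.8]
gripper_width: 0.761
```

```bash
python3 - <<'E'
from bench import *
import cv2,numpy as np
from h import *
c=camera_info("wrist");p,d=capture("wrist");np.savez("wrist.npz",p=p,d=d,**c)
P=cloud(load("wrist"));X,Y,Z=P[...,0],P[...,1],P[...,2]
L=np.array([.994,-.107]);s=(X-529.5)*L[0]+(Y+285.2)*L[1];q=(X-529.5)*-L[1]+(Y+285.2)*L[0]
for a in range(-60,100,8):
    m=(d>0)&(s>a)&(s<a+8)
    print(a,[f"{np.median(Z[m&(abs(q-b)<4)]):.0f}" if (m&(abs(q-b)<4)).sum()>3 else "-" for b in(-30,-15,0,15,25,40)])
s_,_=capture("side")
cv2.imwrite("pics/w3.png",cv2.hconcat([cv2.resize(p[100:384,100:420],(432,384)),cv2.resize(s_[70:170,200:320],(360,384),interpolation=2)])[:,:,::-1])
E
python3 go.py 567 -289.3 160 -6.2
```

```text
-60 ['70', '70', '70', '70', '70', '70']
-52 ['68', '68', '69', '68', '68', '68']
-44 ['67', '66', '66', '66', '66', '66']
-36 ['65', '65', '65', '64', '64', '65']
-28 ['63', '63', '63', '294', '63', '63']
-20 ['61', '280', '282', '294', '61', '61']
-12 ['59', '59', '279', '61', '59', '60']
-4 ['57', '58', '277', '274', '58', '58']
4 ['56', '56', '249', '292', '56', '56']
12 ['80', '80', '80', '303', '79', '54']
20 ['81', '81', '81', '307', '82', '52']
28 ['79', '79', '79', '306', '79', '50']
36 ['77', '81', '82', '305', '77', '49']
44 ['76', '115', '115', '305', '75', '47']
52 ['-', '115', '115', '308', '74', '45']
60 ['71', '72', '72', '303', '73', '44']
68 ['70', '70', '251', '293', '70', '42']
76 ['52', '52', '278', '275', '52', '52']
84 ['34', '32', '280', '64', '37', '24']
92 ['68', '279', '284', '296', '69', '69']
t 7.6333 pos [ 568.7 -290.4  215.8] F [0.25 0.03 0.29] w 0.759 share [ 0.009 -0.019  0.465] [0.009 0.003 0.   ]
```

View pics/w3.png

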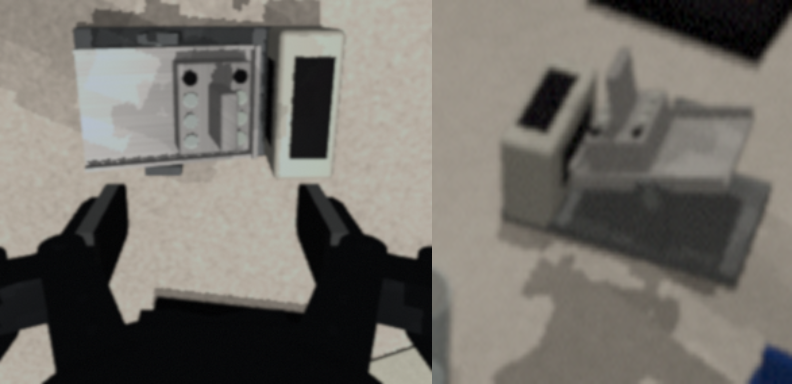

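The tray is tipped (floor slope about 0.22 rad). The carrier lies flat on it, spanning about 12–70 mm past the pivot, so its centre is about 41 mm. Now to the keys.

Request:
drive_tool --commands '[0.33,0,0,0,0,0,0,0.67,0,0,0,0,0,0,1,0,0,0,0,0,0,1,0,0,0,0,0,0]'

```text
clock: 7.97
ee_pos: [582.1, -164.6, 214.5]
tool_rot: [0.003, 0.742, 0.67, 0.002]
force: [0.6, -1.1, 0.2]
gripper_width: 0.191
```

Request:
drive_tool --commands '[0.33,-0.05,0,0,0,0,0,0.67,-0.1,0,0,0,0,0,1,-0.2,0,0,0,0,0,1,-0.2,0,0,0,0,0]'

```text
clock: 8.3
ee_pos: [569.2, -37.0, 213.2]
tool_rot: [0.001, 0.74, 0.672, 0.002]
force: [-0.5, -0.2, -0.2]
gripper_width: 0.001
```

Request:
drive_tool --commands '[0.33,-0.05,0,0,0,0,0,0.67,-0.15,0,0,0,0,0,1,-0.25,0,0,0,0,0,1,-0.25,0,0,0,0,0]'

```text
clock: 8.63
ee_pos: [549.2, 90.6, 212.2]
tool_rot: [-0.0, 0.738, 0.674, 0.002]
force: [0.3, 0.2, 0.2]
gripper_width: 0.002
```

Request:
drive_tool --commands '[0.33,-0.05,0,0,0,0,0,0.67,-0.15,0,0,0,0,0,1,-0.25,0,0,0,0,0,1,-0.25,0,0,0,0,0]'

```text
clock: 8.97
ee_pos: [528.1, 218.0, 211.4]
tool_rot: [-0.001, 0.737, 0.676, 0.002]
force: [-0.5, -0.4, -1.3]
gripper_width: 0.003
```

```bash
python3 go.py 510.5 219.5 130 -7.1
```

```text
t 8.9667 pos [528.1 218.  211.4] F [-0.48 -0.41 -1.28] w 0.003 share [-0.003 -0.148  0.678] [ 0.    -0.004  0.037]
```

Request:
drive_tool --commands '[0,-0.07,0.1,0,0,0.02,0,0,-0.148,0.1,0,0,0.037,0,0,-0.148,0.1,0,0,0.037,0]'

```text
clock: 9.22
ee_pos: [509.0, 219.5, 197.6]
tool_rot: [-0.002, 0.749, 0.662, -0.0]
force: [-0.7, -0.0, 0.5]
gripper_width: 0.001
```

```bash
python3 - <<'E'
from bench import *
import cv2,numpy as np
from h import *
c=camera_info("wrist");p,d=capture("wrist");np.savez("wrist.npz",p=p,d=d,**c);cv2.imwrite("pics/w4.png",p[:,:,::-1])
P=cloud(load("wrist"));X,Y,Z=P[...,0],P[...,1],P[...,2]
m=((d>0)&(X>470)&(X<600)&(Y>180)&(Y<400)&(Z>72)&(Z<100)).astype(np.uint8)
k,l,s,c=cv2.connectedComponentsWithStats(m)
for i in range(1,k):
    if s[i,4]>40:
        v,u=np.nonzero(l==i);q=P[v,u];h=np.percentile(q[:,2],90);t=q[q[:,2]>h-4]
        print(s[i],h.round(1),np.median(t[:,2]).round(1),cv2.minAreaRect(t[:,:2].astype(np.float32)))
E
python3 go.py 510.5 219.5 130 -7.1
```

```text
[ 247    0   23   51 1157] 84.3 83.3 ((527.59619140625, 354.7773132324219), (34.300453186035156, 17.873762130737305), 82.7234115600586)
[304  15  10  12  92] 76.5 75.6 ((568.836669921875, 354.6095275878906), (7.4754815101623535, 7.5357794761657715), 69.81688690185547)
[ 242   92   68   35 1385] 89.0 88.1 ((519.7630004882812, 290.5418701171875), (27.636592864990234, 27.382301330566406), 82.90055084228516)
[242 171  32  33 838] 86.0 85.1 ((510.8719482421875, 221.58164978027344), (28.599454879760742, 28.557781219482422), 84.08721923828125)
[297 182   9   9  63] 78.1 77.1 ((551.6336059570312, 216.23281860351562), (7.250535488128662, 7.349388122558594), 85.19960021972656)
t 9.2667 pos [510.  219.3 198.5] F [0.13 0.24 1.23] w 0.002 share [0.    0.005 0.571] [-0.001 -0.003  0.001]
```

View pics/w4.png

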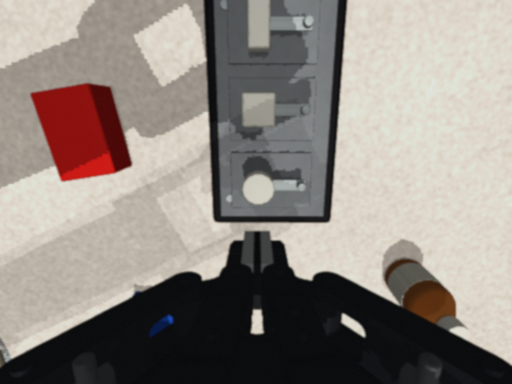

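Wrist view: round key at (258,188), square (258,110), bar (259,22), pins to the right. Approaching the round key.

Request:
drive_tool --commands '[0.01,0.01,0.25,0,0,0,0,0.01,0.01,0.5,0,0,0,0,0.01,0.01,0.7,0,0,0,0,0.01,0.01,0.82,0,0,0,0,0.01,0.01,0.85,0,0,0,0]'

```text
clock: 9.68
ee_pos: [510.3, 219.3, 93.1]
tool_rot: [-0.003, 0.749, 0.662, -0.002]
force: [0.4, 0.3, -0.3]
gripper_width: 0.0
```

```bash
python3 go.py 511 220.5 88 -7.1
```

```text
t 9.6833 pos [510.3 219.3  93.1] F [ 0.38  0.29 -0.27] w 0.0 share [0.01  0.005 0.043] [-0.006 -0.001  0.   ]
```

Request:
drive_tool --commands '[0.01,0.005,0.02,-0.006,0,0,0,0.01,0.005,0.043,-0.006,0,0,0,0.01,0.005,0.043,-0.006,0,0,0]'

```text
clock: 9.93
ee_pos: [511.5, 220.4, 88.5]
tool_rot: [0.0, 0.749, 0.662, 0.001]
force: [1.3, -0.0, 0.8]
gripper_width: -0.003
```

Request:
drive_tool --commands '[0,0,0.008,0,0,0,0,0,0,0.016,0,0,0,0,0,0,0.016,0,0,0,0]'

```text
clock: 10.18
ee_pos: [511.9, 220.5, 87.2]
tool_rot: [0.0, 0.749, 0.662, 0.001]
force: [-0.4, 0.9, 0.4]
gripper_width: 0.003
```

Request:
drive_tool --commands '[0,0,0.008,0,0,0,0,0,0,0.016,0,0,0,0,0,0,0.016,0,0,0,0]'

```text
clock: 10.43
ee_pos: [511.9, 220.5, 85.2]
tool_rot: [0.0, 0.749, 0.662, 0.001]
force: [0.3, -0.1, 0.1]
gripper_width: 0.0
```

Request:
drive_tool --commands '[0,0,0.008,0,0,0,0,0,0,0.016,0,0,0,0,0,0,0.016,0,0,0,0]'

```text
clock: 10.68
ee_pos: [511.9, 220.5, 83.4]
tool_rot: [0.0, 0.749, 0.662, 0.002]
force: [0.2, 0.2, 2.0]
gripper_width: 0.002
```

Request:
drive_tool --commands '[0,0,0.008,0,0,0,0,0,0,0.016,0,0,0,0,0,0,0.016,0,0,0,0]'

```text
clock: 10.93
ee_pos: [512.0, 220.5, 81.5]
tool_rot: [0.0, 0.749, 0.662, 0.002]
force: [-1.3, 0.1, 2.8]
gripper_width: -0.002
```

Request:
drive_tool --commands '[0,0,0.005,0,0,0,0,0,0,0.01,0,0,0,0,0,0,0.01,0,0,0,0]'

```text
clock: 11.18
ee_pos: [512.0, 220.5, 80.4]
tool_rot: [0.0, 0.749, 0.662, 0.002]
force: [-1.3, -0.5, 3.2]
gripper_width: 0.002
```

Request:
drive_tool --commands '[0,0,0.005,0,0,0,0,0,0,0.01,0,0,0,0,0,0,0.01,0,0,0,0]'

```text
clock: 11.43
ee_pos: [512.0, 220.5, 79.1]
tool_rot: [0.0, 0.749, 0.662, 0.002]
force: [-1.5, -1.0, 4.6]
gripper_width: 0.004
```

Request:
drive_tool --commands '[0,0,0.004,0,0,0,0,0,0,0.007,0,0,0,0,0,0,0.007,0,0,0,0]'

```text
clock: 11.68
ee_pos: [512.0, 220.6, 78.3]
tool_rot: [0.0, 0.749, 0.662, 0.002]
force: [-0.9, -0.3, 5.1]
gripper_width: 0.001
```

Request:
drive_tool --commands '[0,0,0.003,0,0,0,0,0,0,0.006,0,0,0,0,0,0,0.006,0,0,0,0]'

```text
clock: 11.93
ee_pos: [512.1, 220.6, 78.2]
tool_rot: [0.0, 0.749, 0.662, 0.002]
force: [-3.9, -1.7, 6.9]
gripper_width: -0.003
```

Request:
drive_tool --commands '[0,0,-0.07,0,0,0,0,0,0,-0.16,0,0,0,0,0,0,-0.16,0,0,0,0]'

```text
clock: 12.18
ee_pos: [513.1, 220.9, 99.8]
tool_rot: [0.001, 0.749, 0.662, 0.003]
force: [0.0, -0.2, 1.2]
gripper_width: -0.004
```

```bash
python3 - <<'E'
from bench import *
import numpy as np
from h import *
c=camera_info("wrist");p,d=capture("wrist");np.savez("wrist.npz",p=p,d=d,**c)
P=cloud(load("wrist"));X,Y,Z=P[...,0],P[...,1],P[...,2]
for n,x,y in(("round",551.6,216.2),("square",560.4,285.3),("bar",568.8,354.6)):
    m=(d>0)&(np.hypot(X-x,Y-y)<4)&(Z>60);print(n,m.sum(),np.percentile(Z[m],[20,50,80]).round(1) if m.sum() else "")
for n,x,y in(("round",511,221),("square",519.7,290.5)):
    m=(d>0)&(np.hypot(X-x,Y-y)<9)&(Z>60)&(Z<100);print("cap",n,m.sum(),np.median(Z[m]).round(1) if m.sum() else "")
E
python3 go.py 519.5 290.2 95 -7.1
```

```text
round 830 [ 73.4 175.8 177.9]
square 178 [79.6 80.4 81. ]
bar 0 
cap round 265 85.3
cap square 977 88.3
t 12.2333 pos [512.8 220.8  98.8] F [ 0.66 -0.54 -0.61] w 0.0 share [ 0.581 -0.016  0.033] [ 0.005 -0.003  0.   ]
```

Round key hit its stop at 78.2 (6.9 N) and sprang back. Next is the square key.

Request:
drive_tool --commands '[0.2,-0.01,-0.02,0,0,0,0,0.45,-0.016,-0.02,0,0,0,0,0.58,-0.016,-0.02,0,0,0,0,0.58,-0.016,0.05,0,0,0,0,0.58,-0.016,0.05,0,0,0,0]'

```text
clock: 12.65
ee_pos: [518.4, 290.1, 90.6]
tool_rot: [0.001, 0.749, 0.663, 0.001]
force: [-0.1, 0.0, -0.7]
gripper_width: -0.003
```

```bash
python3 go.py 519.5 290.2 88 -7.1
```

```text
t 12.65 pos [518.4 290.1  90.6] F [-0.09  0.03 -0.65] w -0.003 share [0.002 0.009 0.021] [ 0.002 -0.001  0.002]
```

Request:
drive_tool --commands '[0,0.008,0.012,0,0,0,0,0,0.008,0.024,0,0,0,0,0,0.008,0.034,0,0,0,0,0,0.008,0.034,0,0,0,0]'

```text
clock: 12.98
ee_pos: [519.4, 289.2, 86.5]
tool_rot: [0.001, 0.749, 0.662, 0.001]
force: [-0.8, -1.0, 2.8]
gripper_width: 0.003
```

Request:
drive_tool --commands '[0,0,0.007,0,0,0,0,0,0,0.014,0,0,0,0,0,0,0.02,0,0,0,0,0,0,0.02,0,0,0,0]'

```text
clock: 13.32
ee_pos: [519.7, 289.0, 84.3]
tool_rot: [0.001, 0.749, 0.662, 0.001]
force: [-1.2, -1.6, 2.9]
gripper_width: -0.001
```

Request:
drive_tool --commands '[0,0,0.005,0,0,0,0,0,0,0.01,0,0,0,0,0,0,0.01,0,0,0,0]'

```text
clock: 13.57
ee_pos: [519.7, 289.1, 83.2]
tool_rot: [0.001, 0.749, 0.662, 0.001]
force: [-0.8, -1.4, 4.6]
gripper_width: -0.002
```

Request:
drive_tool --commands '[0,0,0.005,0,0,0,0,0,0,0.01,0,0,0,0,0,0,0.01,0,0,0,0]'

```text
clock: 13.82
ee_pos: [519.7, 289.1, 82.0]
tool_rot: [0.001, 0.749, 0.662, 0.001]
force: [-2.0, -1.4, 3.9]
gripper_width: -0.004
```

Request:
drive_tool --commands '[0,0,0.003,0,0,0,0,0,0,0.007,0,0,0,0,0,0,0.007,0,0,0,0]'

```text
clock: 14.07
ee_pos: [519.7, 289.1, 81.2]
tool_rot: [0.001, 0.749, 0.662, 0.001]
force: [-2.9, -0.6, 4.6]
gripper_width: 0.001
```

Request:
drive_tool --commands '[0,0,0.003,0,0,0,0,0,0,0.007,0,0,0,0,0,0,0.007,0,0,0,0]'

```text
clock: 14.32
ee_pos: [519.8, 289.1, 81.1]
tool_rot: [0.001, 0.749, 0.662, 0.002]
force: [-3.7, -1.7, 7.9]
gripper_width: 0.001
```

Request:
drive_tool --commands '[0,0,0.003,0,0,0,0,0,0,0.006,0,0,0,0,0,0,0.006,0,0,0,0]'

```text
clock: 14.57
ee_pos: [519.8, 289.1, 81.2]
tool_rot: [0.001, 0.749, 0.662, 0.002]
force: [-3.5, -2.3, 8.9]
gripper_width: 0.003
```

On the stop (81.2 mm, about 8.5 N). Letting up.

Request:
drive_tool --commands '[0,0,-0.06,0,0,0,0,0,0,-0.14,0,0,0,0,0,0,-0.14,0,0,0,0]'

```text
clock: 14.82
ee_pos: [520.6, 289.6, 100.1]
tool_rot: [0.001, 0.749, 0.662, 0.003]
force: [0.3, 0.6, 0.4]
gripper_width: 0.001
```

```bash
python3 go.py 527.7 358.5 95 -7.1
```

```text
t 14.8167 pos [520.6 289.6 100.1] F [0.29 0.59 0.35] w 0.001 share [ 0.577 -0.012  0.044] [ 0.006 -0.003  0.001]
```

Request:
drive_tool --commands '[0.2,-0.01,-0.02,0,0,0,0,0.45,-0.012,-0.02,0,0,0,0,0.577,-0.012,-0.01,0,0,0,0,0.577,-0.012,0.08,0,0,0,0,0.577,-0.012,0.1,0,0,0,0]'

```text
clock: 15.23
ee_pos: [526.9, 358.4, 85.7]
tool_rot: [0.001, 0.749, 0.663, 0.002]
force: [-1.3, -0.5, -0.1]
gripper_width: 0.001
```

```bash
python3 - <<'E'
from bench import *
import numpy as np
from h import *
c=camera_info("wrist");p,d=capture("wrist");np.savez("wrist.npz",p=p,d=d,**c)
P=cloud(load("wrist"));X,Y,Z=P[...,0],P[...,1],P[...,2]
for n,x,y in(("bar",527.7,359),("pinbar",568.8,354.6)):
    m=(d>0)&(abs(X-x)<7)&(abs(Y-y)<20)&(Z>60)&(Z<95);print(n,m.sum(),np.percentile(Z[m],[50,80]).round(1) if m.sum() else "")
E
python3 go.py 527.7 358.5 83 -7.1
```

```text
bar 631 [83.5 84.1]
pinbar 377 [69.5 75.6]
t 15.2833 pos [526.7 357.5  85.4] F [-0.48  0.39 -0.53] w 0.002 share [0.009 0.007 0.02 ] [0.003 0.    0.001]
```

Request:
drive_tool --commands '[0.005,0.007,0.015,0,0,0,0,0.005,0.007,0.03,0,0,0,0,0.005,0.007,0.04,0,0,0,0,0.005,0.007,0.04,0,0,0,0]'

```text
clock: 15.62
ee_pos: [527.8, 357.3, 80.8]
tool_rot: [0.001, 0.749, 0.662, 0.001]
force: [-1.3, -1.4, 3.4]
gripper_width: -0.002
```

Request:
drive_tool --commands '[0,0,0.007,0,0,0,0,0,0,0.014,0,0,0,0,0,0,0.014,0,0,0,0]'

```text
clock: 15.87
ee_pos: [528.0, 357.3, 79.5]
tool_rot: [0.001, 0.749, 0.662, 0.001]
force: [-1.7, -0.2, 3.2]
gripper_width: 0.0
```

Request:
drive_tool --commands '[0,0,0.005,0,0,0,0,0,0,0.01,0,0,0,0,0,0,0.01,0,0,0,0]'

```text
clock: 16.12
ee_pos: [528.0, 357.3, 78.4]
tool_rot: [0.001, 0.749, 0.662, 0.001]
force: [-1.1, -0.8, 4.4]
gripper_width: -0.003
```

Request:
drive_tool --commands '[0,0,0.005,0,0,0,0,0,0,0.01,0,0,0,0,0,0,0.01,0,0,0,0]'

```text
clock: 16.37
ee_pos: [528.0, 357.3, 77.2]
tool_rot: [0.002, 0.749, 0.662, 0.001]
force: [-1.8, -0.5, 4.6]
gripper_width: 0.002
```

Request:
drive_tool --commands '[0,0,0.004,0,0,0,0,0,0,0.008,0,0,0,0,0,0,0.008,0,0,0,0]'

```text
clock: 16.62
ee_pos: [528.0, 357.3, 76.4]
tool_rot: [0.002, 0.749, 0.662, 0.001]
force: [-1.5, -1.5, 4.5]
gripper_width: -0.001
```

Request:
drive_tool --commands '[0,0,0.003,0,0,0,0,0,0,0.006,0,0,0,0,0,0,0.006,0,0,0,0,0,0,0.006,0,0,0,0,0,0,0.006,0,0,0,0]'

```text
clock: 17.03
ee_pos: [528.1, 357.3, 76.3]
tool_rot: [0.002, 0.749, 0.662, 0.001]
force: [-3.9, -2.4, 7.5]
gripper_width: 0.003
```

Request:
drive_tool --commands '[0,0,0.004,0,0,0,0,0,0,0.004,0,0,0,0,0,0,0.004,0,0,0,0,0,0,0.004,0,0,0,0,0,0,0.004,0,0,0,0]'

```text
clock: 17.45
ee_pos: [528.1, 357.3, 76.4]
tool_rot: [0.002, 0.749, 0.662, 0.001]
force: [-3.7, -2.1, 7.2]
gripper_width: 0.0
```

Request:
drive_tool --commands '[0,0,0.004,0,0,0,0,0,0,0.004,0,0,0,0,0,0,0.004,0,0,0,0,0,0,0.004,0,0,0,0,0,0,0.004,0,0,0,0]'

```text
clock: 17.87
ee_pos: [528.1, 357.4, 76.4]
tool_rot: [0.002, 0.749, 0.662, 0.002]
force: [-3.2, -2.6, 7.4]
gripper_width: 0.001
```

Request:
drive_tool --commands '[0,0,0.004,0,0,0,0,0,0,0.004,0,0,0,0,0,0,0.004,0,0,0,0,0,0,0.004,0,0,0,0,0,0,0.004,0,0,0,0]'

```text
clock: 18.28
ee_pos: [528.1, 357.3, 76.4]
tool_rot: [0.002, 0.749, 0.662, 0.002]
force: [-3.7, -2.9, 7.3]
gripper_width: 0.005
```

Request:
drive_tool --commands '[0,0,-0.06,0,0,0,0,0,0,-0.25,0,0,0,0,0,0,-0.5,0,0,0,0,0,0,-0.8,0,0,0,0,0,0,-1,0,0,0,0]'

```text
clock: 18.7
ee_pos: [528.0, 357.7, 199.6]
tool_rot: [0.002, 0.749, 0.662, 0.003]
force: [0.1, -0.1, 0.1]
gripper_width: 0.0
```

Request:
drive_tool --commands '[-0.3,0,0,0,0,0,0,-0.6,0,0,0,0,0,0,-0.9,0,0,0,0,0,0,-1,0,0,0,0,0,0,-1,0,0,0,0,0,0]'

```text
clock: 19.12
ee_pos: [513.3, 236.2, 199.5]
tool_rot: [0.002, 0.75, 0.661, 0.003]
force: [0.2, 0.1, -0.4]
gripper_width: -0.004
```

```bash
python3 - <<'E'
from bench import *
import cv2,numpy as np
from h import *
c=camera_info("wrist");p,d=capture("wrist");np.savez("wrist.npz",p=p,d=d,**c)
P=cloud(load("wrist"));X,Y,Z=P[...,0],P[...,1],P[...,2]
for n,x,y,r in(("pinround",551.6,216.2,3),("pinsquare",560.4,285.3,3),("pinbar",568.8,354.6,3),("capround",511,221,9),("capsquare",519.7,290.5,9),("capbar",527.7,357,7)):
    m=(d>0)&(np.hypot(X-x,Y-y)<r)&(Z>55)&(Z<100);print(n,m.sum(),np.percentile(Z[m],[50,80]).round(1) if m.sum() else "")
p,d=capture("top");np.savez("top2.npz",p=p,d=d,**camera_info("top"));s,_=capture("side")
cv2.imwrite("pics/end.png",cv2.hconcat([cv2.resize(p[110:240,220:440],(440,260)),cv2.resize(s[70:200,150:330],(360,260))])[:,:,::-1])
P=cloud(load("top2"));L=np.array([.994,-.107]);S=(P[...,0]-529.5)*L[0]+(P[...,1]+285.2)*L[1];Q=-(P[...,0]-529.5)*L[1]+(P[...,1]+285.2)*L[0]
m=(abs(Q)<43)&(S>-60)&(S<-10);print("tray slope",np.polyfit(S[m],P[m][:,2],1))
m=(abs(Q)<43)&(S>0)&(S<75)&(P[...,2]>65);print("carrier S,Q",np.percentile(S[m],[2,98]),np.percentile(Q[m],[2,98]))
print(get_obs()["ee_pos"],get_obs()["force"])
E
```

```text
pinround 27 [71.7 71.9]
pinsquare 37 [74.6 75.1]
pinbar 42 [69.8 70.6]
capround 270 [85.2 85.7]
capsquare 348 [88.3 88.8]
capbar 254 [83.4 84. ]
tray slope [ 0.28539146 64.21335823]
carrier S,Q [13.19490495 67.26041002] [-33.03658585  34.55782849]
[513.29591346 239.37279476 199.21745613] [1.45011914 1.31553625 0.22591387]
```

View pics/end.png

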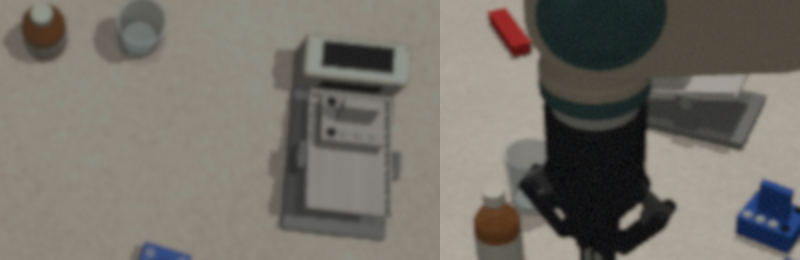

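```bash
python3 -c "
from bench import *
print(job_done(),get_obs()['clock'])"
```

```text
the job is handed in; nothing more can be done
the job is handed in; nothing more can be done
```

The carrier is on the reader side of the tray and released, the tray has tipped, and the three keys were pressed in order. I handed the job in at about 19 s of the 67 s allowed. No verdict is reported, so what follows is from my own checks.

- **Carrier and tray:** A close wrist view just after release put the tray floor at about 0.22 rad with the carrier flat on it. Its centre was about 40 mm past the pivot and within about 1 mm of the tray's middle line. The last top view still shows it there, spanning 13 to 67 mm.
- **Keys:** Each key was pressed onto its stop, in the order round, square, bar. The highest force read was about 9 N, against the 15 N limit. The bar key was held on its stop for about 1.6 s.
- **Pointers and caps:** The last depth check shows the round and bar pins about 5.5 mm lower than at the start. The square pin is about 5.8 mm below the height I read just before that key was pressed. All three caps are back at their released heights.
- **Bystanders:** The bottle and beaker look unmoved in the last top view. The red box was not in that crop, and I did not measure any of the three at the end; the arm never came near them.

**One disagreement:** the last, coarser top-view fit gave a tray slope of about 0.29 rad, which is beyond the tray's stop at 0.22. I trust the close wrist reading more. Either way the tray is past the 0.18 rad needed.

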